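# Fit the hinge pin of a two-part casting mould

### The job

The two halves of the metal casting mould sit closed in their cradle with their hinge knuckles in line, but the hinge pin is missing. Take the plain long pin from the pin stand, put it down through both knuckles until its head is fully home in the funnel-shaped mouth, and let go of it. Leave the short pin and the collared pin in the stand, and the mould halves where they are.

Things in the scene. Friction and masses are not known exactly. Their poses are not given: they have to be found in the camera images.
- long_pin_head (a point): Centre of the grip head (30 mm across, 30 mm tall, grooved, about 91 mm above the bench) of the plain long steel pin, the right one: loose, 0.09 kg, upright in any one of the grey stand's three sockets, on the robot's right. Shank 14 mm across, slightly tapered nose 85 mm below this point, head's lower rim 15 mm below it. z: nose to head. Raising it 35 mm clears the socket.
- hinge_mouth (a point): Centre of the rim of the upper knuckle's funnel mouth, 88 mm up, on the left; 36 mm wide, narrowing over 14 mm to a 20 mm bore on through the lower knuckle to 80 mm below. z up; +x to the aluminium mould (100x70 mm box, as high as the rim, from 26 mm on). This half is loose, 0.7 kg, 1 mm play in a fixed cradle. Pin home: its head's centre 10 mm above this point; it slides down by its weight.
- short_pin_head (a point): Centre of the grip head of the short pin, a wrong one: same head and shank diameter but 30 mm shorter, so its head stands 30 mm lower in the stand. It would reach the upper knuckle only. Stand: fixed grey block 170x46x36 mm, three sockets 30 mm deep in a row, 60 mm apart, 1 mm play round each pin.
- collared_pin_head (a point): Centre of the grip head of the collared pin, a wrong one: as tall and with the same head as the long pin, but with a flat round collar, 42 mm across and 8 mm thick, on its shank just above the stand (it shows round the head from above), so it cannot go into the mouth.
Not all that is in view belongs to the job. What is shaped like the part that bears long_pin_head but green or purple is not meant.

How it is judged:
By the outcome, as a careful person would: the job done as asked, in the order asked, and still so for the second after the job is handed in, with the robot touching nothing.
It also fails if it takes over 42 s, if anything falls off the work surface, if the arm or the gripper's body presses on something with over 40 N, if the wrist force passes 120 N, or if a joint passes its speed limit or range.

### The arm

A 6-joint arm with a two-finger parallel gripper is mounted at the origin on a cart in front of the work surface, level with it; the furniture and walls round the work are solid. World frame = base frame: x ahead of the robot, y to its left, z up, the work surface at z = 0. Lengths are in m, angles in rad, forces in N, time in s.
With the tool pointing down it reaches from about 0.3 to 0.75 m from the base axis. Payload 8.5 kg.
Tool frame: the origin (TCP) lies between the finger pads; the fingertips stand 17 mm ahead of it and the grasp point (between the pads) lies 2 mm behind it (arm.nose_length is the distance from the TCP to the fingertips, in m); z points along the fingers, y is the line along which they close (so a half turn about z gives the same grasp; the last joint's range is limited). The gripper opens to 88 mm and grips with 3 to 60 N. Pads are 18 mm wide; open, the fingers measure 123 mm over their backs; the gripper's body (75 mm by 187 mm) begins 45 mm behind the grasp point.
Start: joints at [1.105, 0.381, 1.297, -0, 1.464, -0.215], TCP at [0.136, 0.533, 0.256] pointing down, gripper open.
Joint ranges: [-3.11, 3.11], [-0.89, 2.33], [0.22, 2.48], [-1.42, 4.56], [0.17, 2.85], [-2.88, 2.88]. Speed limits (rad/s): [2.39, 2.39, 3.14, 3.14, 3.14, 3.14].

### API

Orientations are given as [roll, pitch, yaw] about the fixed x, y, z axes, in that order (R = Rz(yaw) Ry(pitch) Rx(roll)).
In Python, from station import arm, optics, order gives the robot as it stands.
- The arm moves only by the tool drive_tool, never from a script. Its argument "moves" is a list of rows, each an object with "delta_pos": the shift along the tool's x, y, z in cm, a list of three; "roll": the turn about the tool's z in rad; "hand": the closure, from 0 (fully open) to 1 (shut). In form: [{"delta_pos": [tx, ty, tz], "roll": roll, "hand": hand}, ...]. A call has 1 to 20 rows; each row is the pose to reach, as a shift and turn from the pose commanded when the call began, along the tool's axes at that moment; what a row does not reach only later rows make up. A row lasts 1/8 s, in which the tool goes at most 62.5 mm and 10.7 degrees, less where a joint would pass 70% of its speed; a pose out of reach is approached as far as the arm can. A call with a gripper value outside its range is refused whole. The fingers move at their own pace and stop on an object; "newtons" is the grip in N (left out, the last holds). Time passes only in rows, so rows that repeat a pose let the fingers close. It gives the time, the measured TCP pose, the force, the opening and the grip force at its end, in the units of the state.
- arm.get_state(): the state, without advancing time (a new reading comes with each control period).
- optics.capture(name): name is "scene" or "top" or "wrist"; returns a dict with "frame" (384x512x3 uint8, blue, green, red), "range_z" (384x512 float32, m along the optical axis (not along the pixel's ray), 0 where there is no reading), "mtx" (3x3 intrinsics, pixels), "view" (4x4, takes a point from world to camera coordinates). Camera axes: x right, y down, z forward; pixel columns grow to the right and rows downward; lengths in m; the calibration is good to about 2 mm. A picture is of the moment at which its call begins.
- order.sign_off(): hands the job in; it is judged then, once.
The state is a dict: "t": time; "q": joint angles; "joint_vel": joint speeds; "joint_efforts": joint torques, N m; "ee_pos": TCP position; "tcp_rot": TCP orientation; "force": force on the tool from outside, world axes, zero at the start; "wrist_torque": the same for the moment, N m; "finger_gap": finger opening in m; "finger_force": force on a finger pad.
Only numpy, scipy, OpenCV 4.12 (cv2) and the standard library are available. Lean on these libraries where they do the work, as an engineer would, in place of code of your own. Each camera call takes 0.05 s, during which the arm holds its last target. There are 200 camera calls.

## Working session

There is one attempt and no reset: what is moved stays moved. The work goes in short steps, Python scripts to look and compute and a tool call to move; the robot and the scene stay as the last step left them, time stands still between calls to the robot, and variables do not carry over. Pictures are saved under pics/ and viewed, at most 10 in all, crops included, and the job is handed in when it is done.

Besides the shell and the picture viewer there is one more tool, called by a JSON object that holds its "api" and its "payload". drive_tool: Moves the arm, as the interface text tells. Its arguments: {"type":"object","properties":{"moves":{"type":"array","items":{"type":"object","properties":{"delta_pos":{"type":"array","items":{"type":"number"}},"roll":{"type":"number"},"hand":{"type":"number"}}}},"newtons":{"type":"number"}},"required":["moves"]}

```bash
mkdir -p pics
cat > h.py <<'E'
from station import arm, optics, order
import numpy as np, cv2
def cloud(c):
    z=c["range_z"]; v,u=np.mgrid[0:z.shape[0],0:z.shape[1]]
    K=c["mtx"]; p=np.stack([(u-K[0,2])/K[0,0]*z,(v-K[1,2])/K[1,1]*z,z],-1)
    T=np.linalg.inv(c["view"]); w=p@T[:3,:3].T+T[:3,3]; w[z==0]=np.nan; return w
E
python3 - <<'E'
from h import *
s=arm.get_state(); print(s["t"],s["ee_pos"],s["tcp_rot"],s["finger_gap"],arm.nose_length)
for n in("scene","top"):
    c=optics.capture(n); np.savez(f"{n}.npz",**c); cv2.imwrite(f"pics/{n}.png",c["frame"]); print(n,c["mtx"][0,0],np.linalg.inv(c["view"])[:3,3])
E
```

```text
0.0 [0.13638049 0.53256225 0.25514747] [-3.14020197e+00 -3.08038425e-04  2.89078361e+00] 0.08833470839834025 0.017
scene 468.1769919288333 [-0.34922369 -0.53628863  1.17129546]
top 444.96902056914143 [0.23137961 0.00968753 1.56303894]
```

View pics/top.png

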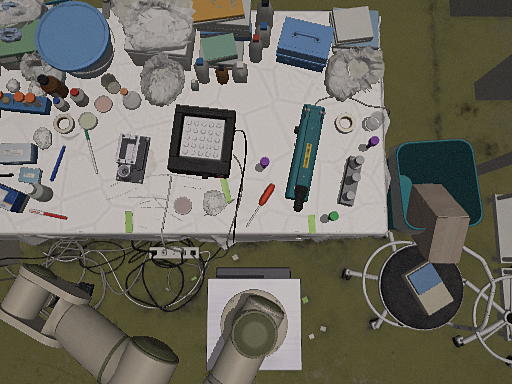

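View pics/scene.png

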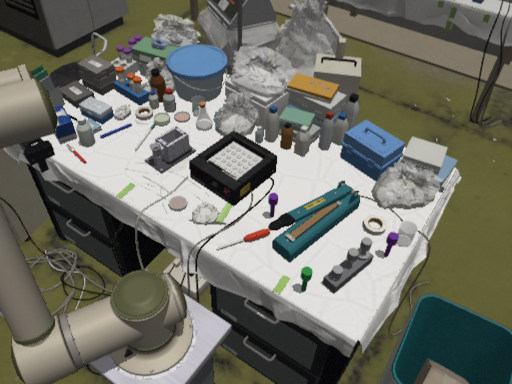

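The top view shows the stand with three grey pins at about (350,180) and the mould with its hinge at about (131,157). The green and purple pins at (333,215), (264,161) and (373,142) are decoys. Next I'll measure and enlarge the stand and mould.

Run:
```python
from h import *
t=dict(np.load("top.npz")); s=dict(np.load("scene.npz"))
wt=cloud(t); ws=cloud(s)
a=cv2.resize(t["frame"][145:215,325:390],None,fx=6,fy=6,interpolation=cv2.INTER_CUBIC)
b=cv2.resize(t["frame"][125:190,105:160],None,fx=6,fy=6,interpolation=cv2.INTER_CUBIC)
c=cv2.resize(s["frame"][225:295,315:405],None,fx=5,fy=5,interpolation=cv2.INTER_CUBIC)
d=cv2.resize(s["frame"][115:175,140:200],None,fx=5,fy=5,interpolation=cv2.INTER_CUBIC)
im=np.zeros((830,800,3),np.uint8)
im[:420,:390]=a; im[:390,400:730]=b; im[430:780,:450]=c; im[430:730,460:760]=d
cv2.imwrite("pics/crop.png",cv2.resize(im,(560,580)))
for nm,w,r in(("stand top",wt,(145,215,325,390)),("stand scene",ws,(225,295,315,405)),("mould top",wt,(125,190,105,160))):
    r0,r1,c0,c1=r; p=w[r0:r1,c0:c1]
    z=np.nan_to_num(p[...,2])
    lo=0.05 if "stand" in nm else 0.07
    n,l,st,ce=cv2.connectedComponentsWithStats((z>lo).astype(np.uint8))
    for i in range(1,n):
        if st[i,4]>5:
            q=p[l==i]; print(nm,"px",(ce[i]+[c0,r0]).round(1),st[i,4],q.mean(0).round(4),"min",q.min(0).round(3),"max",q.max(0).round(3))
    m=(z>0.025)&(z<0.045); 
    if "stand" in nm: print(" block",p[m].min(0).round(3),p[m].max(0).round(3))
```

```text
stand top px [372.5 145. ] 6 [ 0.5997 -0.4067  0.0777] min [ 0.597 -0.417  0.072] max [ 0.601 -0.4    0.087]
stand top px [358.  160.3] 95 [ 0.5419 -0.3506  0.0959] min [ 0.528 -0.371  0.051] max [ 0.56  -0.334  0.119]
stand top px [354.  167.2] 6 [ 0.527  -0.3464  0.0528] min [ 0.523 -0.354  0.051] max [ 0.531 -0.34   0.057]
stand top px [355.  176.9] 84 [ 0.4841 -0.3369  0.1024] min [ 0.47  -0.354  0.074] max [ 0.502 -0.324  0.113]
stand top px [349.5 195.2] 77 [ 0.4262 -0.3229  0.0743] min [ 0.413 -0.338  0.05 ] max [ 0.441 -0.31   0.084]
stand top px [333.4 212.9] 28 [ 0.3642 -0.2624  0.0978] min [ 0.36  -0.276  0.076] max [ 0.371 -0.25   0.106]
 block [ 0.398 -0.41   0.025] [ 0.612 -0.298  0.045]
stand scene px [318.8 227.9] 63 [ 0.546  -0.2045  0.0548] min [ 0.523 -0.216  0.05 ] max [ 0.573 -0.19   0.061]
stand scene px [401.5 232.3] 31 [ 0.6767 -0.4209  0.0589] min [ 0.67  -0.432  0.05 ] max [ 0.689 -0.408  0.07 ]
stand scene px [391.5 239.4] 139 [ 0.6061 -0.4105  0.0888] min [ 0.594 -0.424  0.052] max [ 0.627 -0.395  0.104]
stand scene px [365.1 245.2] 149 [ 0.5372 -0.3569  0.0928] min [ 0.526 -0.371  0.051] max [ 0.557 -0.34   0.112]
stand scene px [351.9 255.6] 152 [ 0.4801 -0.3425  0.094 ] min [ 0.468 -0.356  0.052] max [ 0.504 -0.326  0.11 ]
stand scene px [336.5 271.9] 124 [ 0.4221 -0.3279  0.0697] min [ 0.411 -0.341  0.051] max [ 0.442 -0.311  0.08 ]
 block [ 0.397 -0.439  0.025] [ 0.72  -0.207  0.045]
mould top px [126.9 153.5] 500 [0.566  0.4312 0.0853] min [0.486 0.39  0.07 ] max [0.634 0.47  0.1  ]
```

View pics/crop.png

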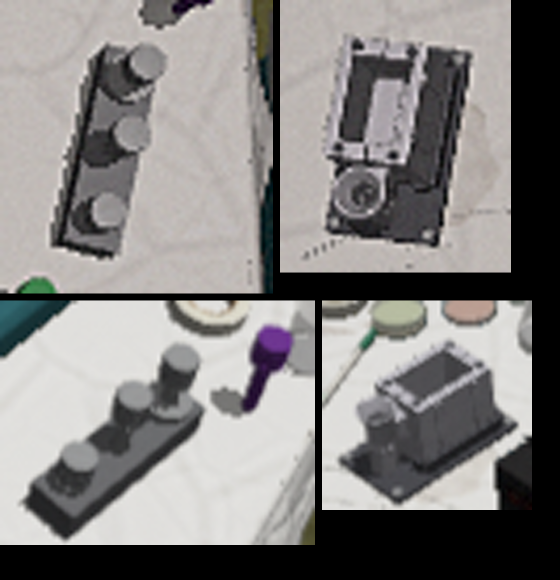

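Candidates in the top view:
- **Far pin (358,160):** it has the wide collar, so it's the wrong one.
- **Middle pin (355,177):** tall (top about 0.107) with no collar, so this is the long pin.
- **Near pin (349,195):** its top is at about 0.08, so it's the short one.

The enlarged crop confirms this. The mouth is at about (124,170), beside the mould on its +x side. I'll convert these to tool shifts.

```bash
cat >> h.py <<'E'
def ray(c,u,v,z):
    T=np.linalg.inv(c["view"]); d=T[:3,:3]@np.linalg.inv(c["mtx"])@[u,v,1]; return T[:3,3]+d*(z-T[2,3])/d[2]
def shift(p):
    from scipy.spatial.transform import Rotation as R
    s=arm.get_state(); return (R.from_euler("xyz",s["tcp_rot"]).inv().apply(np.array(p)-s["ee_pos"])*100).round(2)
E
python3 - <<'E'
from h import *
t=dict(np.load("top.npz")); w=cloud(t)
m=ray(t,124,170,.088); print("mouth",m, shift([*m[:2],.25]), "pin",shift([.484,-.337,.25]))
p=w[125:166,105:160].reshape(-1,3); p=p[(p[:,2]>.08)&(p[:,2]<.096)&(p[:,0]>.54)]
print("box",cv2.minAreaRect(p[:,:2].astype(np.float32)*1000))
p=ray(t,355,177,.106);print("pin",p)
z=w[...,2]; print("tallest mid", np.nanmax(z[100:230,160:320]))
c=optics.capture("wrist"); T=np.linalg.inv(c["view"]); print("wristcam",T.round(3), shift(T[:3,3]))
E
```

```text
mouth [0.50835811 0.43762882 0.088     ] [-3.839e+01  3.000e-02  5.100e-01] pin [-55.26 -75.61   0.6 ]
box ((585.8526000976562, 428.8687744140625), (73.42528533935547, 94.62678527832031), 84.24605560302734)
pin [ 0.48325606 -0.33606998  0.106     ]
tallest mid 0.19265683301722603
wristcam [[ 0.249  0.917  0.311  0.055]
 [ 0.969 -0.235 -0.081  0.553]
 [-0.001  0.321 -0.947  0.385]
 [ 0.     0.     0.     1.   ]] [ 8.360e+00 -1.000e-02 -1.297e+01]
```

{"api": "drive_tool", "payload": {"moves": [{"delta_pos": [-38.4, 0, 0], "roll": 0, "hand": 0}, {"delta_pos": [-38.4, 0, 0], "roll": 0, "hand": 0}, {"delta_pos": [-38.4, 0, 0], "roll": 0, "hand": 0}, {"delta_pos": [-38.4, 0, 0], "roll": 0, "hand": 0}, {"delta_pos": [-38.4, 0, 0], "roll": 0, "hand": 0}, {"delta_pos": [-38.4, 0, 0], "roll": 0, "hand": 0}, {"delta_pos": [-38.4, 0, 0], "roll": 0, "hand": 0}, {"delta_pos": [-38.4, 0, 0], "roll": 0, "hand": 0}, {"delta_pos": [-38.4, 0, 0], "roll": 0, "hand": 0}, {"delta_pos": [-38.4, 0, 0], "roll": 0, "hand": 0}]}}

```text
t: 1.4
ee_pos: [0.5073, 0.4382, 0.2563]
tcp_rot: [3.141, 0.0, 2.893]
force: [0.1, -0.3, -0.2]
finger_gap: 0.0879
finger_force: 0.0
```

Run:
```python
from h import *
c=optics.capture("wrist"); np.savez("w1.npz",**c); cv2.imwrite("pics/w1.png",c["frame"])
s=arm.get_state(); print(s["t"],s["ee_pos"],s["tcp_rot"],s["q"],s["force"])
```

```text
1.45 [0.50743781 0.43810693 0.2562054 ] [3.14127616e+00 2.71635250e-04 2.89224435e+00] [ 5.36014654e-01  6.01648668e-01  9.14281968e-01  3.17844961e-05
  1.62524615e+00 -7.85431672e-01] [-0.3257357  -0.5618188  -0.62065475]
```

View pics/w1.png

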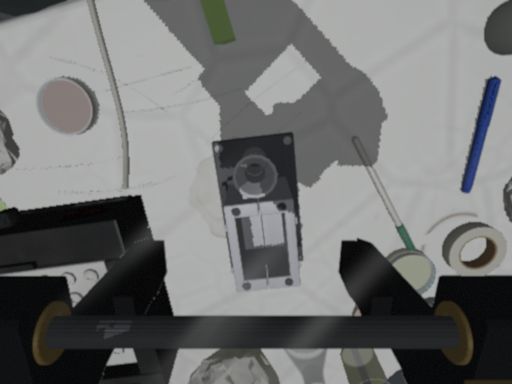

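The wrist view shows the funnel mouth at about (256,177), with the mould below it at (265,245). I'll pin down the rim and then go to the pin.

Run:
```python
from h import *
c=dict(np.load("w1.npz")); w=cloud(c)
g=cv2.cvtColor(c["frame"],cv2.COLOR_BGR2GRAY)[145:210,220:295]; G=cv2.resize(g,None,fx=4,fy=4,interpolation=cv2.INTER_CUBIC)
h=cv2.HoughCircles(G,cv2.HOUGH_GRADIENT,1.5,20,param1=80,param2=25,minRadius=55,maxRadius=110)
print(None if h is None else (h[0,:4]/4+[220,145,0]).round(1))
b=(w[...,2]>.08)&(w[...,2]<.096); b[:,:215]=0;b[:,305:]=0;b[:145]=0;b[300:]=0
n,l,st,ce=cv2.connectedComponentsWithStats((b[:205]).astype(np.uint8)); print(st[:4],ce[:4])
k=b[:198]; q=w[:198][k]; (x,y),r=cv2.minEnclosingCircle((q[:,:2]*1000).astype(np.float32)); print("rim circ",x,y,r,q[:,2].mean())
q=w[212:292][b[212:292]]; print("box",cv2.minAreaRect((q[:,:2]*1000).astype(np.float32)))
for u,v in((256,177),): print(ray(c,u,v,.088))
print("shift to pin",shift([.4835,-.3365,.25]))
cv2.imwrite("pics/rim.png",G)
```

```text
[[254.3 175.9  22.5]
 [258.1 181.2  21.4]
 [248.7 181.9  16.7]]
[[     0      0    512    205 103593]
 [   233    155     45     44   1007]
 [   259    196     35      9    248]
 [   224    200     34      5    112]] [[255.46829419 100.92217621]
 [254.71400199 177.33763654]
 [277.22580645 200.86693548]
 [243.78571429 202.63392857]]
rim circ 516.63916015625 448.2928161621094 32.05414962768555 0.08632740261503583
box ((588.3933715820312, 429.4447326660156), (73.83028411865234, 94.18866729736328), 82.13577270507812)
[0.51027185 0.44104021 0.088     ]
shift to pin [-16.8  -75.66   0.6 ]
```

{"api": "drive_tool", "payload": {"moves": [{"delta_pos": [4, -20, 0], "roll": 0, "hand": 0}, {"delta_pos": [4, -20, 0], "roll": 0, "hand": 0}, {"delta_pos": [4, -20, 0], "roll": 0, "hand": 0}, {"delta_pos": [-17, -75.6, 0], "roll": 0, "hand": 0}, {"delta_pos": [-17, -75.6, 0], "roll": 0, "hand": 0}, {"delta_pos": [-17, -75.6, 0], "roll": 0, "hand": 0}, {"delta_pos": [-17, -75.6, 0], "roll": 0, "hand": 0}, {"delta_pos": [-17, -75.6, 0], "roll": 0, "hand": 0}, {"delta_pos": [-17, -75.6, 0], "roll": 0, "hand": 0}, {"delta_pos": [-17, -75.6, 0], "roll": 0, "hand": 0}, {"delta_pos": [-17, -75.6, 0], "roll": 0, "hand": 0}, {"delta_pos": [-17, -75.6, 0], "roll": 0, "hand": 0}, {"delta_pos": [-17, -75.6, 0], "roll": 0, "hand": 0}, {"delta_pos": [-17, -75.6, 0], "roll": 0, "hand": 0}, {"delta_pos": [-17, -75.6, 0], "roll": 0, "hand": 0}, {"delta_pos": [-17, -75.6, 0], "roll": 0, "hand": 0}, {"delta_pos": [-17, -75.6, 0], "roll": 0, "hand": 0}, {"delta_pos": [-17, -75.6, 0], "roll": 0, "hand": 0}, {"delta_pos": [-17, -75.6, 0], "roll": 0, "hand": 0}]}}

```text
t: 3.82
ee_pos: [0.4856, -0.3368, 0.2558]
tcp_rot: [-3.142, 0.0, 2.891]
force: [0.2, 0.5, -0.5]
finger_gap: 0.0885
finger_force: 0.0
```

Run:
```python
from h import *
c=optics.capture("wrist"); np.savez("w2.npz",**c); cv2.imwrite("pics/w2.png",c["frame"])
s=arm.get_state(); print(s["t"],s["ee_pos"],s["tcp_rot"],s["q"]); w=cloud(c)
n,l,st,ce=cv2.connectedComponentsWithStats(((w[...,2]>.065)&(w[...,2]<.12)).astype(np.uint8))
for i in range(1,n):
    if st[i,4]>150:
        q=w[l==i]; zt=np.percentile(q[:,2],90); q=q[q[:,2]>zt-.006]; print(ce[i],st[i,4],zt,q[:,:2].mean(0),cv2.minEnclosingCircle((q[:,:2]*1000).astype(np.float32)))
```

```text
3.875 [ 0.48555976 -0.33694186  0.25579858] [-3.14157706e+00  3.77022255e-05  2.89092946e+00] [-8.06783783e-01  4.53448062e-01  1.17792717e+00  6.67500845e-06
  1.51017717e+00 -2.12691732e+00]
[300.25340314  12.03036649] 955 0.10162393788067527 [ 0.36327654 -0.26551298] ((358.71917724609375, -263.8429260253906), 14.820449829101562)
[432.39076669 112.38994229] 1213 0.0699773095668468 [ 0.47465946 -0.15691083] ((482.9020690917969, -157.9214324951172), 38.0560188293457)
[249.28099174 110.54191263] 847 0.07789307125866674 [ 0.42843638 -0.32514831] ((428.8608703613281, -325.285400390625), 15.153800010681152)
[417.70465686 225.23284314] 1632 0.11325830686880266 [ 0.61160436 -0.20452783] ((604.1805419921875, -202.5494384765625), 28.18794822692871)
[249.59255632 178.90401567] 1021 0.10773969353561924 [ 0.48587536 -0.33958179] ((486.8138122558594, -339.77764892578125), 15.173608779907227)
[250.15232443 236.70524233] 1011 0.10767834163335954 [ 0.5434679  -0.35405132] ((544.5599975585938, -354.49139404296875), 15.081843376159668)
[218.00340136 299.11791383] 882 0.10161980356630948 [ 0.6101729  -0.40717495] ((613.110595703125, -408.01470947265625), 15.1851806640625)
[221.78996865 362.3322884 ] 319 0.07153458280671299 [ 0.71608343 -0.43521573] ((701.3914794921875, -430.0700378417969), 27.392065048217773)
```

View pics/w2.png

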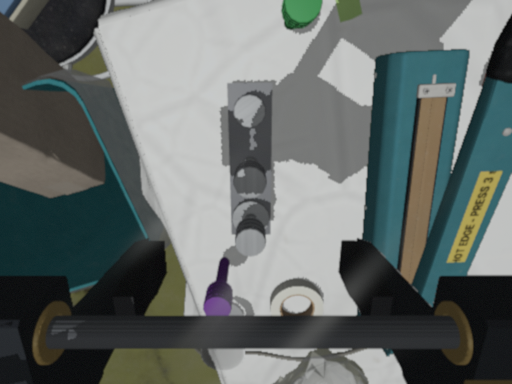

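The middle plain pin is at (250,180) and the collar at (250,213) belongs to the far pin. The wrist camera puts the long pin at (0.486,-0.340) with its top at 0.107, which fits. I'll descend so the grasp is just above the head's centre and then grip.

{"api": "drive_tool", "payload": {"moves": [{"delta_pos": [-0.1, -0.25, 5], "roll": 0, "hand": 0}, {"delta_pos": [-0.1, -0.25, 10], "roll": 0, "hand": 0}, {"delta_pos": [-0.1, -0.25, 13], "roll": 0, "hand": 0}, {"delta_pos": [-0.1, -0.25, 15], "roll": 0, "hand": 0}, {"delta_pos": [-0.1, -0.25, 16.1], "roll": 0, "hand": 0}, {"delta_pos": [-0.1, -0.25, 16.1], "roll": 0, "hand": 0.3}, {"delta_pos": [-0.1, -0.25, 16.1], "roll": 0, "hand": 0.5}, {"delta_pos": [-0.1, -0.25, 16.1], "roll": 0, "hand": 0.6}, {"delta_pos": [-0.1, -0.25, 16.1], "roll": 0, "hand": 0.7}, {"delta_pos": [-0.1, -0.25, 16.1], "roll": 0, "hand": 1}, {"delta_pos": [-0.1, -0.25, 16.1], "roll": 0, "hand": 1}, {"delta_pos": [-0.1, -0.25, 16.1], "roll": 0, "hand": 1}], "newtons": 25}}

```text
t: 5.38
ee_pos: [0.4859, -0.3397, 0.0948]
tcp_rot: [3.142, 0.0, 2.891]
force: [0.1, 0.1, 0.4]
finger_gap: 0.0291
finger_force: 25.0
```

{"api": "drive_tool", "payload": {"moves": [{"delta_pos": [0, 0, -1], "roll": 0, "hand": 1}, {"delta_pos": [0, 0, -2.5], "roll": 0, "hand": 1}, {"delta_pos": [0, 0, -5], "roll": 0, "hand": 1}, {"delta_pos": [0, 0, -9], "roll": 0, "hand": 1}, {"delta_pos": [0, 0, -13], "roll": 0, "hand": 1}, {"delta_pos": [0, 0, -17], "roll": 0, "hand": 1}, {"delta_pos": [0, 0, -20], "roll": 0, "hand": 1}, {"delta_pos": [0, 0, -20], "roll": 0, "hand": 1}, {"delta_pos": [0, 0, -20], "roll": 0, "hand": 1}]}}

```text
t: 6.5
ee_pos: [0.4856, -0.3394, 0.2938]
tcp_rot: [3.141, -0.001, 2.891]
force: [-0.0, -0.8, -1.4]
finger_gap: 0.029
finger_force: 25.0
```

Run:
```python
from h import *
c=optics.capture("scene"); w=optics.capture("wrist"); s=arm.get_state(); p=np.r_[s["ee_pos"],1]
q=c["mtx"]@(c["view"]@p)[:3]; u,v=(q[:2]/q[2]).astype(int); print(u,v,s["ee_pos"],s["finger_gap"],s["force"])
a=cv2.resize(c["frame"][max(v-60,0):v+80,u-60:u+60],None,fx=3,fy=3); b=np.zeros((a.shape[0],400,3),np.uint8)
r=cv2.resize(w["frame"],(400,300)); b[:300]=r
cv2.imwrite("pics/lift.png",np.hstack([a,b]))
m=np.array([.5105,.4405]); d=shift([*m,s["ee_pos"][2]]); print("to mouth",d)
```

```text
365 207 [ 0.48559579 -0.33947402  0.29339409] 0.02920969110785123 [ 0.27878257  0.25448727 -0.78394162]
to mouth [16.95 76.17  0.14]
```

View pics/lift.png

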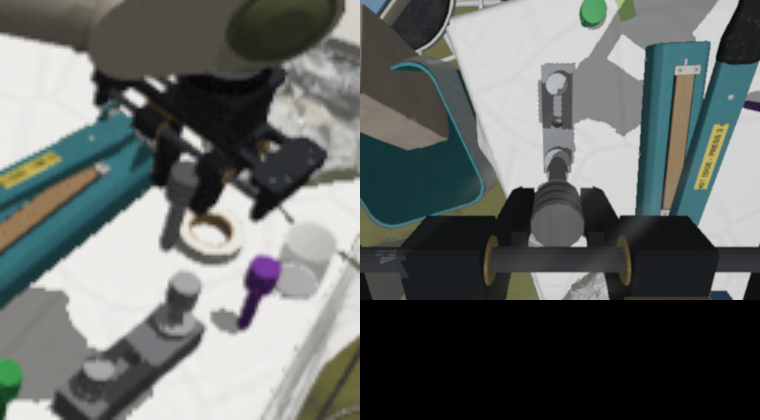

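The pin is held upright and the other two are still in the stand. I'll carry it over the mouth.

{"api": "drive_tool", "payload": {"moves": [{"delta_pos": [1, 4, 0], "roll": 0, "hand": 1}, {"delta_pos": [16.95, 76.15, 0], "roll": 0, "hand": 1}, {"delta_pos": [16.95, 76.15, 0], "roll": 0, "hand": 1}, {"delta_pos": [16.95, 76.15, 0], "roll": 0, "hand": 1}, {"delta_pos": [16.95, 76.15, 0], "roll": 0, "hand": 1}, {"delta_pos": [16.95, 76.15, 0], "roll": 0, "hand": 1}, {"delta_pos": [16.95, 76.15, 0], "roll": 0, "hand": 1}, {"delta_pos": [16.95, 76.15, 0], "roll": 0, "hand": 1}, {"delta_pos": [16.95, 76.15, 0], "roll": 0, "hand": 1}, {"delta_pos": [16.95, 76.15, 0], "roll": 0, "hand": 1}, {"delta_pos": [16.95, 76.15, 0], "roll": 0, "hand": 1}, {"delta_pos": [16.95, 76.15, 0], "roll": 0, "hand": 1}, {"delta_pos": [16.95, 76.15, 0], "roll": 0, "hand": 1}, {"delta_pos": [16.95, 76.15, 0], "roll": 0, "hand": 1}, {"delta_pos": [16.95, 76.15, 0], "roll": 0, "hand": 1}, {"delta_pos": [16.95, 76.15, 0], "roll": 0, "hand": 1}, {"delta_pos": [16.95, 76.15, 0], "roll": 0, "hand": 1}, {"delta_pos": [16.95, 76.15, 0], "roll": 0, "hand": 1}]}}

```text
t: 8.85
ee_pos: [0.5109, 0.4394, 0.295]
tcp_rot: [3.141, 0.0, 2.89]
force: [0.2, -0.0, -0.3]
finger_gap: 0.0291
finger_force: 25.0
```

Run:
```python
from h import *
c=optics.capture("wrist"); np.savez("w3.npz",**c); s=arm.get_state(); print(s["t"],s["ee_pos"],s["tcp_rot"])
P=lambda p:(lambda q:(q[:2]/q[2]).round(1))(c["mtx"]@(c["view"]@np.r_[p,1])[:3])
print("mouth expected px",P([.5105,.4405,.088]))
e=s["ee_pos"]; print("nose expected px",P([e[0],e[1],e[2]-.0888]))
im=cv2.resize(c["frame"][130:330,170:350],None,fx=3,fy=3,interpolation=cv2.INTER_CUBIC); cv2.imwrite("pics/w3.png",im)
w=cloud(c); b=((w[...,2]>.08)&(w[...,2]<.096)).astype(np.uint8); b[:,:200]=0;b[:,320:]=0
n,l,st,ce=cv2.connectedComponentsWithStats(b)
for i in range(1,n):
    if st[i,4]>80: q=w[l==i]; print(st[i],ce[i],q.mean(0),cv2.minEnclosingCircle((q[:,:2]*1000).astype(np.float32)))
```

```text
8.9 [0.51080509 0.43957546 0.29499822] [3.14140920e+00 1.99184020e-04 2.89021564e+00]
mouth expected px [253.2 164.3]
nose expected px [252.6 204.6]
[233 144  40  40 809] [252.52781211 164.32138443] [0.51085924 0.43966627 0.0864531 ] ((509.8585205078125, 439.9212646484375), 21.51344108581543)
[ 225  182   70   59 1638] [259.29059829 203.82295482] [0.555718   0.43584945 0.08844298] ((570.9318237304688, 433.5933532714844), 50.10634231567383)
[298 349  15  11  95] [304.09473684 352.45263158] [0.77189585 0.44208372 0.08831474] ((775.2173461914062, 442.3947448730469), 11.238274574279785)
[ 200  353   80   31 1440] [234.1125  367.85625] [0.77381795 0.34668873 0.08864261] ((791.095703125, 349.7738037109375), 56.9213752746582)
```

View pics/w3.png

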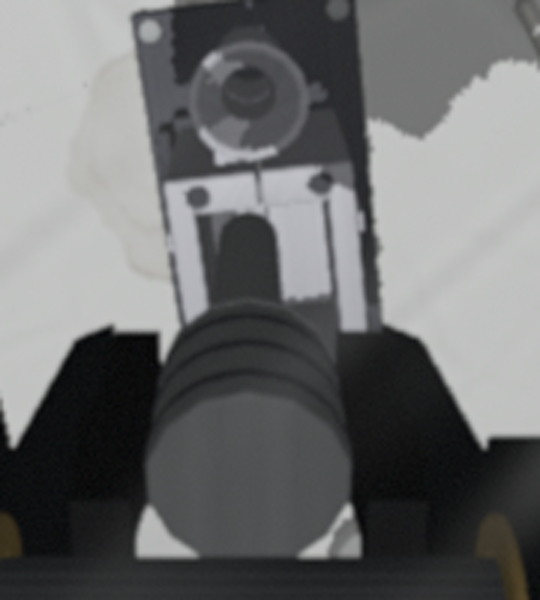

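The mouth's rim is centred at (253,164) px, which is (0.510,0.440), and the nose is within 1 mm of it. Now I'll lower the pin: fast to just above the rim, then slowly.

{"api": "drive_tool", "payload": {"moves": [{"delta_pos": [0.05, 0, 4], "roll": 0, "hand": 1}, {"delta_pos": [0.05, 0, 8], "roll": 0, "hand": 1}, {"delta_pos": [0.05, 0, 10], "roll": 0, "hand": 1}, {"delta_pos": [0.05, 0, 10.8], "roll": 0, "hand": 1}, {"delta_pos": [0.05, 0, 11.4], "roll": 0, "hand": 1}, {"delta_pos": [0.05, 0, 12], "roll": 0, "hand": 1}, {"delta_pos": [0.05, 0, 12.6], "roll": 0, "hand": 1}, {"delta_pos": [0.05, 0, 13.2], "roll": 0, "hand": 1}, {"delta_pos": [0.05, 0, 13.8], "roll": 0, "hand": 1}, {"delta_pos": [0.05, 0, 13.8], "roll": 0, "hand": 1}]}}

```text
t: 10.15
ee_pos: [0.51, 0.44, 0.1562]
tcp_rot: [-3.141, -0.001, 2.891]
force: [-0.4, -0.5, -0.7]
finger_gap: 0.0291
finger_force: 25.0
```

{"api": "drive_tool", "payload": {"moves": [{"delta_pos": [0, 0, 0.8], "roll": 0, "hand": 1}, {"delta_pos": [0, 0, 1.6], "roll": 0, "hand": 1}, {"delta_pos": [0, 0, 2.4], "roll": 0, "hand": 1}, {"delta_pos": [0, 0, 3.2], "roll": 0, "hand": 1}, {"delta_pos": [0, 0, 4], "roll": 0, "hand": 1}, {"delta_pos": [0, 0, 4.7], "roll": 0, "hand": 1}, {"delta_pos": [0, 0, 4.7], "roll": 0, "hand": 1}, {"delta_pos": [0, 0, 4.7], "roll": 0, "hand": 1}]}}

```text
t: 11.15
ee_pos: [0.5103, 0.4402, 0.11]
tcp_rot: [3.141, 0.0, 2.891]
force: [-0.1, -0.7, -0.7]
finger_gap: 0.0294
finger_force: 25.0
```

{"api": "drive_tool", "payload": {"moves": [{"delta_pos": [0, 0, 0], "roll": 0, "hand": 0.5}, {"delta_pos": [0, 0, 0], "roll": 0, "hand": 0.4}, {"delta_pos": [0, 0, 0], "roll": 0, "hand": 0.3}, {"delta_pos": [0, 0, 0], "roll": 0, "hand": 0.3}, {"delta_pos": [0, 0, 0], "roll": 0, "hand": 0.3}, {"delta_pos": [0, 0, -1], "roll": 0, "hand": 0.3}, {"delta_pos": [0, 0, -4], "roll": 0, "hand": 0.2}, {"delta_pos": [0, 0, -9], "roll": 0, "hand": 0.2}, {"delta_pos": [0, 0, -14], "roll": 0, "hand": 0.2}, {"delta_pos": [0, 0, -15], "roll": 0, "hand": 0.2}, {"delta_pos": [0, 0, -15], "roll": 0, "hand": 0.2}]}}

```text
t: 12.52
ee_pos: [0.5101, 0.4401, 0.26]
tcp_rot: [3.141, 0.0, 2.891]
force: [0.2, -0.1, -0.5]
finger_gap: 0.0706
finger_force: 0.0
```

Run:
```python
from h import *
c=optics.capture("wrist"); s=arm.get_state(); print(s["t"],s["ee_pos"],s["force"])
P=lambda p:(lambda q:(q[:2]/q[2]).round(1))(c["mtx"]@(c["view"]@np.r_[p,1])[:3])
u,v=P([.51,.44,.1]).astype(int); w=cloud(c)
q=w[v-35:v+35,u-35:u+35].reshape(-1,3); q=q[(q[:,2]>.1)&(q[:,2]<.14)]; zt=np.percentile(q[:,2],80); q2=q[q[:,2]>zt-.004]
print(u,v,"head top z",zt,cv2.minEnclosingCircle((q2[:,:2]*1000).astype(np.float32)),"expect 0.113")
p=w[:330,200:320].reshape(-1,3); p=p[(p[:,2]>.08)&(p[:,2]<.096)&(p[:,0]>.54)&(p[:,0]<.65)&(p[:,1]<.48)&(p[:,1]>.38)]
print("box",cv2.minAreaRect((p[:,:2]*1000).astype(np.float32)))
sc=optics.capture("scene"); a=np.vstack([cv2.resize(c["frame"][v-60:v+120,u-80:u+80],(400,450))]); d=cv2.resize(sc["frame"][110:180,140:202],(400,450))
cv2.imwrite("pics/end.png",np.hstack([a,d]))
```

```text
12.575 [0.50989587 0.43994147 0.25863767] [ 0.49722671 -0.40323794 -0.19465643]
252 177 head top z 0.11393416435915789 ((508.88330078125, 439.89727783203125), 14.937041282653809) expect 0.113
box ((585.2738647460938, 429.94134521484375), (73.90133666992188, 99.75926971435547), 82.6192398071289)
```

View pics/end.png

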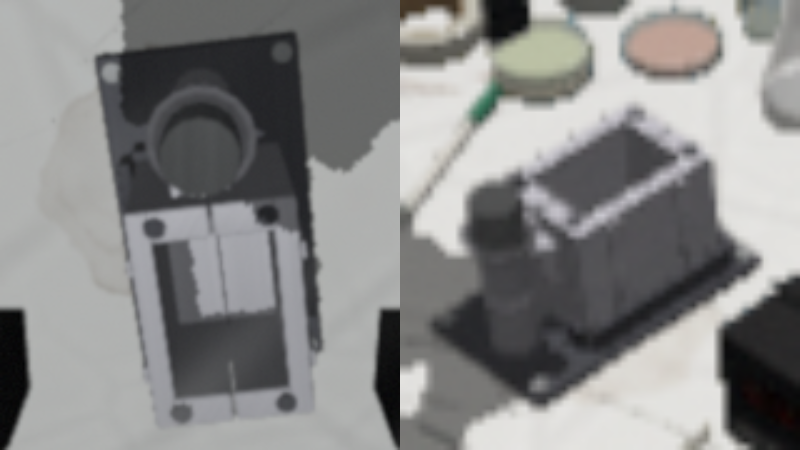

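The pin's head sits in the mouth with its top at 0.114 (0.113 expected, within camera error). The mould hasn't moved, so I'm handing the job in.

```bash
python3 -c "
from h import *
print(order.sign_off())"
```

```text
the job is handed in; nothing more can be done
None
```

The plain long pin is through both knuckles with its head home in the funnel mouth (camera-measured to about 1 mm) and released; the job was handed in at about 12.6 s, with the short and collared pins left in the stand and the mould halves not visibly moved.

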